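Blank cuvette held in a photometer's light path

TASK

Slide the photometer's detector carriage along its rail, towards the lamp, up against the stop, then lock it there by turning its clamp knob clockwise as far as it goes. Then grip the cuvette by its two frosted faces only (never put a finger on the clear windows) and hold it upright in the middle of the light path between lamp and detector, clear windows facing lamp and detector, without letting it touch the instrument. Finish while still holding it there, and leave the spray bottle, solder spool and jar alone.

Things in the scene. Friction and masses are not known exactly. Their poses are not given: they have to be found in the camera images.
- photometer: Photometer on a grey base plate fixed to the bench (80 by 470 mm, 12 mm thick). Origin on the bench, 75 mm straight under beam_mid, same axes. At +y a black lamp box, 50 mm wide, top 97 mm above the bench. Between lamp and detector lie only a rail (22 mm wide, top 24 mm above the bench), a stop block (top 30 mm, at y -18 to -32 mm) and the saddle's end (top 36 mm).
- beam_mid (a point): Middle of the light path, on the beam axis, 75 mm above the bench. y: level, along beam and rail, towards the lamp; x: level, across the rail; z up. The lamp's lens face is 39 mm away at +y; with the carriage at its stop the detector's lens face is 39 mm away at -y.
- detector (a point): Centre of the detector box's top, 97 mm above the bench; rides on the carriage. Black box 44 mm wide, 30 mm along the rail, at the lamp end of an aluminium saddle 54 mm wide, 148 mm long, top 36 mm above the bench. The clamp knob's axis is 89 mm behind it (-y of beam_mid) on the same saddle.
- carriage (a joint): Carriage position along the rail, m: grows towards the lamp (+y of beam_mid) up to 0.110, where it meets the stop; starts between 0 and 0.05. Drags with about 3 N of friction all along, even with the knob locked, so do not bump it afterwards. It may be pulled along by the knob.
- knob (a joint): Angle of the carriage's clamp knob, rad: grows as it turns clockwise seen from above. Free near 0 (grip bar along the rail), locked at its end stop 1.45 (bar across the rail); starts between 0 and 0.3. Friction torque about 0.06 N m.
- knob_grip (a point): On the clamp knob's vertical axis at gripping height, 68 mm above the bench. Black knob: disc of 40 mm diameter, top 50 mm above the bench, with an upright grip bar 14 mm thick, 42 mm long, top 80 mm above the bench. Moves with the carriage, turns with the knob: x across the bar (squeeze along x), y along it, z up. 150 mm from beam_mid (-y) at the stop.
- cuvette: Empty open-topped glass cuvette, upright and loose on a fixed aluminium stand (60 by 70 mm, 15 mm high). Origin: centre of its underside, z up. 16 mm along x, 28 mm along y, 60 mm tall, about 40 g. The wide faces, at +x and -x, 16 mm apart, are frosted, whitish, 26 mm wide: grip these. The narrow faces, at +y and -y, are the clear windows, 11 mm wide: light passes along y.
- cuvette_mid (a point): Centre of the cuvette's windows, on its axis 32 mm above its underside; axes as the cuvette's. This point belongs at beam_mid.
- spray: Bystander: white spray bottle, 52 mm diameter, 120 mm tall, origin at its underside. Leave alone.
- spool: Bystander: metal solder spool, 60 mm diameter, 46 mm tall, origin at its underside. Leave alone.
- jar: Bystander: amber jar with black cap, 48 mm diameter, 50 mm tall, origin at its underside. Leave alone.
There are look-alikes about, which are no part of the job. Leave any brown or pink look-alike of the cuvette alone.

How it is judged:
On the way, in this order (a step that is already met when the one before it is completed fails the run):
1. the carriage is against its stop (within 5 mm), its knob not yet locked (value of joint carriage above 0.105 m and value of joint knob below 0.8 rad), for 0.1 s.
2. the clamp knob is locked with the carriage at its stop (value of joint carriage above 0.105 m and value of joint knob above 1.2 rad), for 0.2 s.
3. the cuvette is held in the light path (x of cuvette_mid in the frame of beam_mid between -0.005 and 0.005 m and y of cuvette_mid in the frame of beam_mid between -0.015 and 0.015 m and z of cuvette_mid in the frame of beam_mid between -0.012 and 0.012 m and angle between the y axis of cuvette and the y axis of beam_mid, either way round below 0.17 rad and angle between cuvette's own z axis and vertical below 0.17 rad and contact force between cuvette and the fingers above 2 N and contact force between cuvette and photometer below 0.3 N and linear speed of cuvette below 0.02 m/s), for 0.2 s.
At the end, for the whole second after the job is handed in: Carriage within 5 mm of its stop, knob past 1.2 rad; cuvette held still by the fingers, not touching the photometer, window centre within 5 mm across, 12 mm in height and 15 mm along the beam of its middle, upright and square to the beam within 0.17 rad (all of step 2 and all of step 3); the arm keeps its last pose, push and grip.
It fails at once if a finger presses on a clear window of the cuvette (contact force between any of cuvette_c2, cuvette_c3 and the fingers above 1 N).
It fails at once if the cuvette knocks against the photometer (contact force between cuvette and photometer above 1 N).
It fails at once if a bystander is shifted by more than 20 mm (distance of any of spray, spool, jar from where it was at the start of the episode above 0.02 m).
It also fails if it takes over 58 s, if anything falls off the work surface, if the arm or the gripper's body presses on something with over 40 N, if the wrist force passes 120 N, or if a joint passes its speed limit or range.

ROBOT

A 7-joint arm with a two-finger parallel gripper is mounted at the origin on the work surface. World frame = base frame: x ahead of the robot, y to its left, z up, the work surface at z = 0. Lengths are in m, angles in rad, forces in N, time in s.
With the tool pointing down it reaches from about 0.4 to 0.85 m from the base axis. Payload 4.5 kg.
Tool frame: the origin (TCP) lies at the very end of the fingers, on their centre line; the grasp point (between the pads) lies 19 mm behind it; z points along the fingers, y is the direction in which the jaws open and shut (so a half turn about z gives the same grasp; the last joint's range is limited). The gripper opens to 85 mm and grips with 20 to 120 N. Pads are 22 mm wide; open, the fingers measure 114 mm over their backs; the gripper's body (76 mm by 85 mm) begins 54 mm behind the grasp point. The pads swing forward as they close: fully open they stand 13 mm farther back than shut.
Start: joints at [1.327, 0.689, -0.195, 1.565, 0.157, 0.902, -0.215], TCP at [0.171, -0.601, 0.231] pointing down, gripper open.
Joint ranges: [-3.01, 3.01], [-0.46, 2.08], [-1.47, 1.51], [0.13, 2.56], [-1, 4.14], [0.04, 2.09], [-2.66, 2.66]. Speed limits (rad/s): [2.57, 2.57, 3.14, 3.14, 3.14, 3.14, 3.14].

INTERFACE

Orientations are given as a 3x3 rotation matrix whose columns are the frame's x, y, z axes.
In Python, from workcell import robot gives the robot as it stands.
- The arm moves only by the tool servo_tool, never from a script. Its argument "rows" is text: rows parted by semicolons, each of 5 numbers parted by spaces: the shift along the tool's x, y, z in units of 30 mm (1.0 is 30 mm), then the turn about the tool's z in units of 8 degrees (1.0 is 8 degrees), then the finger opening in mm, from 0 to 85.4. A call has 1 to 10 rows; each row is the pose to reach, as a shift and turn from the pose commanded when the call began, along the tool's axes at that moment; what a row does not reach only later rows make up. A row lasts 1/10 s, in which the tool goes at most 50 mm and 8.59 degrees, less where a joint would pass 70% of its speed; a pose out of reach is approached as far as the arm can. A call with a gripper value outside its range is refused whole. The fingers move at their own pace and stop on an object; "grip_force" is the grip in N (left out, the last holds). Time passes only in rows, so rows that repeat a pose let the fingers close. It gives the time, the measured TCP pose, the force and the opening at its end, in the units of the state.
- robot.observe(): the state, without advancing time (a new reading comes with each control period).
- robot.read_camera(name): name is "scene" or "side" or "wrist"; returns (picture, depth): 384x512x3 uint8, red, green, blue; 384x512 float32, m along the optical axis (not along the pixel's ray), 0 where there is no reading.
- robot.camera_model(name): a dict with "mtx" (3x3 intrinsics, pixels), "position" and "orientation" of the camera in the world; the wrist camera has in their place "tool_from_camera" (4x4, takes a point from camera to tool coordinates, whose origin is the TCP and whose axes are the flange's). Camera axes: x right, y down, z forward; pixel columns grow to the right and rows downward; lengths in m; the calibration is good to about 2 mm. A picture is of the moment at which its call begins: read the wrist's pose just before it. camera_model takes no time and is no camera call.
- robot.sign_off(): hands the job in, once; it reports no verdict.
Trained networks look in the newest picture that a camera, given by its name, has taken for a name from the list of things; names that differ only in an ending like _2 or _b are one class to them, and where a whole thing is asked for, a point or a joint stands for the part that bears it (a point fixed in the world has none). Each returns a list of dicts, best first, with "score" (0 to 1); they miss things now and then, are a little off and sometimes report something else, mostly with a low value. They report only what shows in the picture. A call takes as long as a camera call. They do not tell look-alikes from the thing itself.
- robot.cut_out(name, camera): "mask" (384x512 bool, what is visible of it) and "extent" ([centre column, centre row, width, height] in pixels, round what is visible of it).
The state is a dict: "time": time; "joints": joint angles; "joint_velocities": joint speeds; "effort": joint torques, N m; "eef_pos": TCP position; "tcp_rot": TCP orientation; "force": force on the tool from outside, world axes, zero at the start; "ft_torque": the same for the moment, N m; "finger_gap": finger opening in m.
Only numpy, scipy, OpenCV 4.12 (cv2) and the standard library are available. Lean on these libraries where they do the work, as an engineer would, in place of code of your own. Each camera call takes 0.05 s, during which the arm holds its last target.

## Working session

There is one attempt and no reset: what is moved stays moved. The work goes in short steps, Python scripts to look and compute and a tool call to move; the robot and the scene stay as the last step left them, time stands still between calls to the robot, and variables do not carry over. Pictures are saved under pics/ and viewed, and the job is handed in when it is done.

Besides the shell and the picture viewer there is one more tool, called after "Emit:" as name(argument=value, ...) on one line, values as JSON. servo_tool: Moves the arm, as the interface text tells. Its arguments: {"type":"object","properties":{"rows":{"type":"string"},"grip_force":{"type":"number"}},"required":["rows"]}

```bash
ls; mkdir -p pics
cat > h.py <<'E'
import numpy as np, cv2
from workcell import robot
def cam(name):
    s=robot.observe()
    m=robot.camera_model(name)
    rgb,d=robot.read_camera(name)
    if name=='wrist':
        T=np.eye(4);T[:3,:3]=np.array(s['tcp_rot']);T[:3,3]=s['eef_pos']
        W=T@np.array(m['tool_from_camera'])
    else:
        W=np.eye(4);W[:3,:3]=np.array(m['orientation']).reshape(3,3);W[:3,3]=m['position']
    K=np.array(m['mtx'])
    return rgb,d,K,W
def pts(d,K,W):
    v,u=np.mgrid[0:d.shape[0],0:d.shape[1]]
    c=np.stack([(u-K[0,2])/K[0,0]*d,(v-K[1,2])/K[1,1]*d,d],-1)
    p=c@W[:3,:3].T+W[:3,3]
    p[d<=0]=np.nan
    return p
def save(n,rgb): cv2.imwrite('pics/'+n,cv2.cvtColor(rgb,cv2.COLOR_RGB2BGR))
E
python3 - <<'E'
from h import *
for n in ['scene','side','wrist']:
    rgb,d,K,W=cam(n); save(n+'0.png',rgb); np.savez(n+'0.npz',rgb=rgb,d=d,K=K,W=W); print(n,W[:3,3].round(3))
s=robot.observe(); print(s['time'],s['eef_pos'],np.array(s['tcp_rot']).round(3),s['finger_gap'])
E
```

```text
pics
scene [ 0.91  -0.426  1.032]
side [ 0.304 -0.704  0.771]
wrist [ 0.252 -0.578  0.373]
0.15 [ 0.1712171  -0.60055347  0.23066934] [[ 0.962  0.274 -0.   ]
 [ 0.274 -0.962  0.001]
 [-0.    -0.001 -1.   ]] 0.08512781781384784
```

View pics/scene0.png

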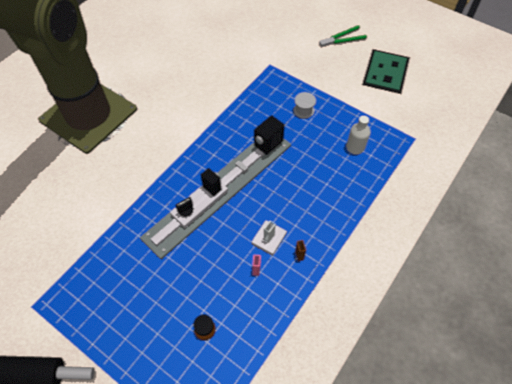

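View pics/side0.png

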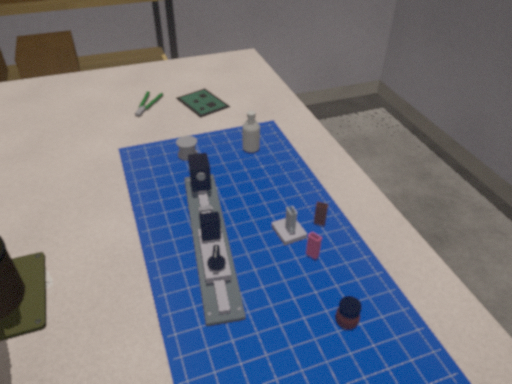

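View pics/wrist0.png

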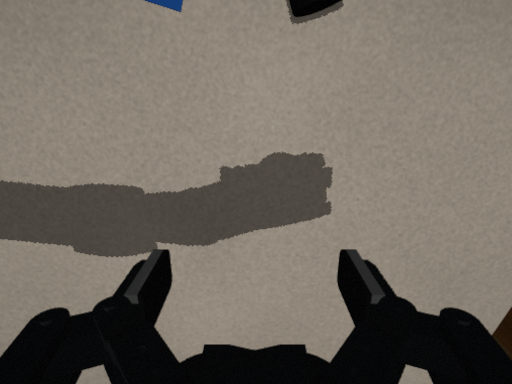

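The scene camera shows the lamp box at (268,135), the detector at (211,182), the knob at (185,208), and the cuvette on its stand at (268,235). Possible mix-ups are the pink block at (256,265) and the brown one at (300,250). The whitish glass one on the aluminium stand is the target.

Run:
```python
from h import *
ims={}
for n in ['scene','side']:
    z=np.load(n+'0.npz'); P=pts(z['d'],z['K'],z['W']); 
    print(n,robot.observe()['time'])
    for t in ['photometer','cuvette','detector','knob_grip','spray','spool','jar']:
        for r in robot.cut_out(t,n)[:4]:
            m=r['mask']; q=P[m]; q=q[~np.isnan(q[:,0])]
            print(t,round(r['score'],2),np.round(r['extent']),len(q),np.median(q,0).round(3),np.percentile(q,2,axis=0).round(3),np.percentile(q,98,axis=0).round(3))
    # base plate points : 8..16mm height
    rgb=z['rgb'].astype(int)
    np.save(n+'P.npy',P)
z=np.load('scene0.npz'); save('crop1.png',cv2.resize(z['rgb'][110:300,130:330],(800,760),interpolation=cv2.INTER_CUBIC)[:600])
z=np.load('scene0.npz'); save('crop2.png',cv2.resize(z['rgb'][210:285,230:330],(800,600),interpolation=cv2.INTER_CUBIC))
```

```text
scene 0.15
photometer 0.95 [215. 190. 150. 136.] 5497 [ 0.479 -0.006  0.023] [ 0.412 -0.203  0.005] [0.528 0.229 0.099]
photometer 0.68 [271. 232.   7.  18.] 184 [ 0.658 -0.026  0.056] [ 0.647 -0.036  0.02 ] [ 0.663 -0.009  0.076]
cuvette 0.65 [301. 251.  12.  22.] 182 [ 0.74  -0.017  0.043] [ 0.726 -0.026  0.005] [ 0.752 -0.001  0.063]
cuvette 0.62 [269. 230.  10.  22.] 221 [ 0.656 -0.022  0.053] [ 0.63  -0.036  0.014] [0.663 0.011 0.077]
cuvette 0.62 [257. 266.   6.  20.] 150 [ 0.679 -0.11   0.04 ] [ 0.665 -0.118  0.003] [ 0.688 -0.09   0.062]
detector 0.67 [198. 198.  52.  58.] 1405 [ 0.468 -0.041  0.038] [ 0.434 -0.117  0.023] [0.492 0.015 0.098]
knob_grip 0.5 [184. 209.  14.  22.] 257 [ 0.459 -0.095  0.064] [ 0.444 -0.111  0.043] [ 0.471 -0.074  0.083]
knob_grip 0.19 [359. 135.  26.  37.] 616 [0.692 0.334 0.071] [0.664 0.323 0.004] [0.713 0.363 0.121]
spray 0.71 [360. 134.  28.  40.] 600 [0.692 0.333 0.071] [0.667 0.323 0.007] [0.713 0.357 0.121]
spray 0.16 [203. 328.  21.  26.] 468 [ 0.671 -0.286  0.049] [ 0.648 -0.305  0.004] [ 0.689 -0.263  0.053]
spool 0.97 [306. 103.  24.  
[... 958 characters left out ...]
8.  32.  72.] 1638 [ 0.455 -0.045  0.045] [ 0.427 -0.122  0.026] [0.484 0.009 0.098]
knob_grip 0.86 [216. 258.  19.  28.] 316 [ 0.45  -0.099  0.057] [ 0.434 -0.112  0.038] [ 0.469 -0.074  0.082]
knob_grip 0.4 [250. 130.  20.  43.] 577 [0.681 0.332 0.06 ] [0.661 0.322 0.001] [0.726 0.406 0.12 ]
knob_grip 0.37 [215. 248.  31.  75.] 1678 [ 0.454 -0.048  0.04 ] [ 0.426 -0.122  0.013] [0.486 0.009 0.098]
spray 0.89 [252. 131.  19.  41.] 596 [0.682 0.332 0.06 ] [0.662 0.322 0.001] [0.753 0.458 0.12 ]
spool 0.68 [187. 147.  22.  20.] 343 [0.494 0.363 0.042] [0.473 0.349 0.003] [0.523 0.397 0.049]
jar 0.71 [349. 312.  26.  27.] 649 [ 0.658 -0.292  0.048] [ 0.642 -0.306  0.007] [ 0.682 -0.266  0.053]
```

View pics/crop1.png

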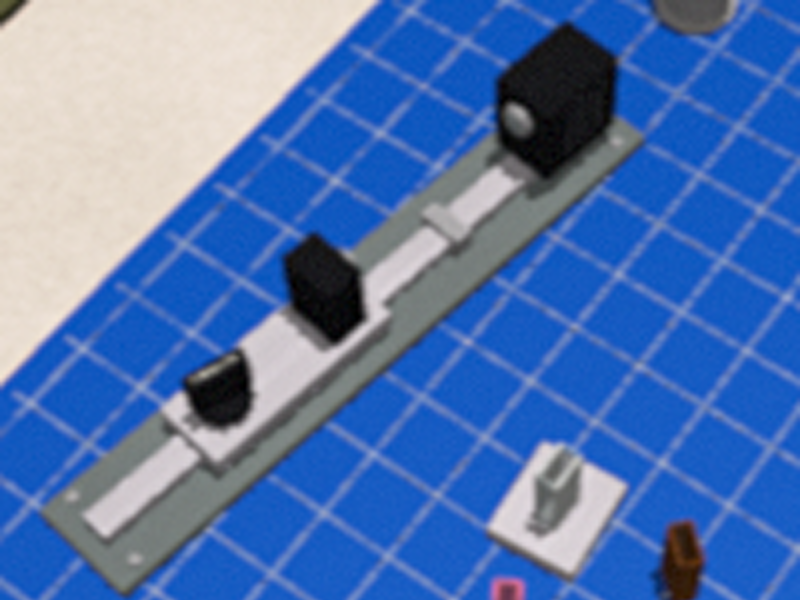

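View pics/crop2.png

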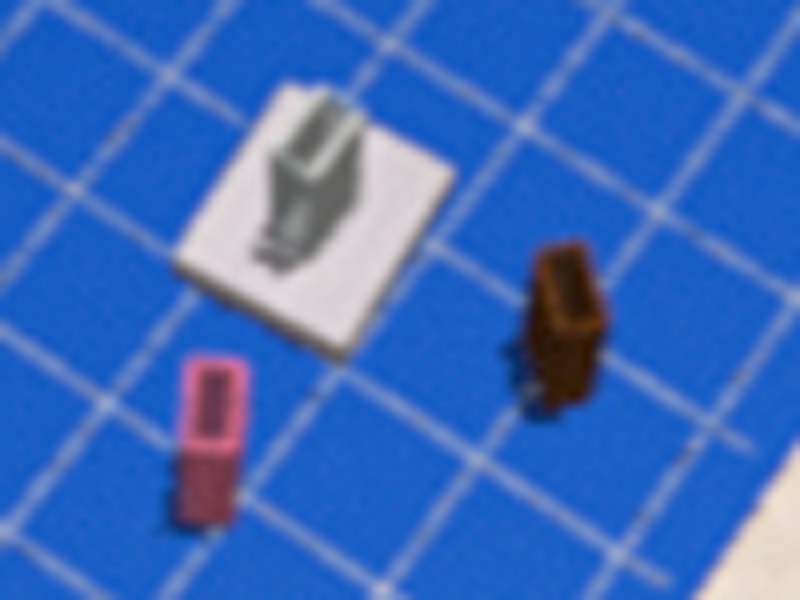

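Run:
```python
from h import *
def rect(q): 
    c,s,a=cv2.minAreaRect((q[:,:2]*1000).astype(np.float32)); return np.round(c,1),np.round(s,1),round(a,2)
for n in ['scene','side']:
    z=np.load(n+'0.npz'); P=pts(z['d'],z['K'],z['W']); rgb=z['rgb'].astype(int)
    notblue=(rgb[...,2]-rgb[...,0]<30)
    def sel(x0,x1,y0,y1,z0,z1,nb=False):
        m=(P[...,0]>x0)&(P[...,0]<x1)&(P[...,1]>y0)&(P[...,1]<y1)&(P[...,2]>z0)&(P[...,2]<z1)
        if nb: m&=notblue
        return P[m]
    for nm,a in [('base',(.35,.57,-.27,.27,.009,.016,True)),('lamptop',(.42,.57,.12,.25,.092,.102)),('dettop',(.42,.52,-.06,.06,.092,.102)),('saddle',(.4,.52,-.15,.06,.033,.039)),('bartop',(.42,.5,-.13,-.05,.077,.084)),('disc',(.42,.5,-.13,-.05,.046,.054)),('stop',(.42,.52,.03,.15,.027,.033)),('cuvtop',(.6,.7,-.07,.02,.072,.079)),('stand',(.58,.73,-.09,.05,.012,.018,True)),('pink',(.64,.71,-.14,-.07,.055,.07)),('brown',(.7,.78,-.05,.03,.055,.07))]:
        q=sel(*a)
        if len(q)>4: print(n,nm,len(q),rect(q),'medz',np.median(q[:,2]).round(4),'min',q.min(0).round(3)[:2],'max',q.max(0).round(3)[:2])
```

```text
scene base 1976 (array([471.3,  21.2]), array([467.8,  79.3]), 81.94) medz 0.0119 min [ 0.401 -0.215] max [0.541 0.25 ]
scene lamptop 413 (array([496.3, 203.9]), array([70.9, 51.8]), 82.94) medz 0.0967 min [0.467 0.166] max [0.525 0.241]
scene dettop 192 (array([466. ,  -3.4]), array([30. , 45.2]), 82.02) medz 0.0967 min [ 0.444 -0.02 ] max [0.489 0.013]
scene saddle 553 (array([460.1, -46.9]), array([148.3,  55.5]), 82.17) medz 0.0358 min [ 0.424 -0.124] max [0.496 0.025]
scene bartop 79 (array([454.6, -90.3]), array([40.7, 14.3]), 67.93) medz 0.08 min [ 0.441 -0.111] max [ 0.466 -0.072]
scene disc 77 (array([464., -97.]), array([39. , 15.8]), 63.19) medz 0.0498 min [ 0.448 -0.111] max [ 0.473 -0.076]
scene stop 72 (array([481.6,  98.2]), array([ 34.4, 101.6]), 2.04) medz 0.0294 min [0.464 0.047] max [0.499 0.149]
scene cuvtop 43 (array([655. , -21.6]), array([29.4, 16.7]), 88.27) medz 0.0748 min [ 0.647 -0.036] max [ 0.663 -0.007]
scene stand 391 (array([654.8, -18.6]), array([58.1, 71.3]), 4.75) medz 0.015 min [ 0.624 -0.055] max [0.686 0.017]
scene pink 48 (array([ 676.3, -103.3]
[... 789 characters left out ...]

side disc 132 (array([451.5, -93.8]), array([36.9, 38.8]), 82.6) medz 0.0497 min [ 0.432 -0.112] max [ 0.471 -0.074]
side stop 65 (array([472.1,  71.3]), array([91.9, 31.8]), 74.92) medz 0.0297 min [0.445 0.031] max [0.497 0.119]
side cuvtop 41 (array([653. , -21.7]), array([28.2, 16.3]), 88.51) medz 0.075 min [ 0.645 -0.036] max [ 0.661 -0.008]
side stand 369 (array([675.6, -16.3]), array([107.8,  74.3]), 5.65) medz 0.0152 min [ 0.619 -0.056] max [0.73  0.017]
side pink 71 (array([ 674. , -103.9]), array([18. , 27.8]), 27.78) medz 0.0592 min [ 0.661 -0.118] max [ 0.687 -0.089]
side brown 57 (array([738.1, -13.1]), array([18.8, 28. ]), 44.02) medz 0.059 min [ 0.723 -0.027] max [0.75  0.001]
```

Photometer axis is at 82° in world yaw, the bar centre is about (453,-91) mm with the bar at 68° (knob ≈0.24 rad). The cuvette centre is about (654,-22) mm with its long axis at 88°. The sizes and heights agree with the description. I'm approaching behind and above the knob for a close look.

Emit:
servo_tool(rows="13 -12.2 1 -6.5 60;13 -12.2 1 -6.5 60;13 -12.2 1 -6.5 60;13 -12.2 1 -6.5 60;13 -12.2 1 -6.5 60;13 -12.2 1 -6.5 60;13 -12.2 1 -6.5 60;13 -12.2 1 -6.5 60;13 -12.2 1 -6.5 60;13 -12.2 1 -6.5 60", grip_force=40)

```text
time: 1.85
eef_pos: [0.4288, -0.1711, 0.2034]
tcp_rot: [[0.376, 0.926, 0.001], [0.926, -0.376, -0.0], [-0.0, 0.001, -1.0]]
force: [1.0, -1.1, 0.4]
finger_gap: 0.06
```

```bash
cat > look.py <<'E'
from h import *
import sys
tag=sys.argv[1]
s=robot.observe(); print(s['time'],np.round(s['eef_pos'],4),'yaw x',np.degrees(np.arctan2(s['tcp_rot'][1][0],s['tcp_rot'][0][0])).round(2), np.round(s['force'],1), np.round(s['joints'],2))
rgb,d,K,W=cam('wrist'); save(tag+'.png',rgb); np.savez(tag+'.npz',rgb=rgb,d=d,K=K,W=W)
P=pts(d,K,W)
def sel(x0,x1,y0,y1,z0,z1):
    m=(P[...,0]>x0)&(P[...,0]<x1)&(P[...,1]>y0)&(P[...,1]<y1)&(P[...,2]>z0)&(P[...,2]<z1); return P[m]
for nm,z0,z1 in [('lamp/det top',.093,.1),('bar top',.077,.083),('cuvtop',.072,.0785),('disc',.047,.053),('saddle',.033,.039),('stopblk',.028,.032),('rail',.021,.027),('stand',.013,.017)]:
    m=((P[...,2]>z0)&(P[...,2]<z1)).astype(np.uint8)
    n,l,st,c=cv2.connectedComponentsWithStats(m)
    for i in range(1,n):
        if st[i,4]>200:
            q=P[l==i]; r=cv2.minAreaRect((q[:,:2]*1000).astype(np.float32)); print(nm,st[i,4],c[i].round(),np.round(r[0],1),np.round(r[1],1),round(r[2],1))
E
python3 look.py w1
```

```text
1.85 [ 0.4288 -0.1711  0.2034] yaw x 67.89 [ 1.  -1.1  0.4] [ 0.53  0.54 -0.38  2.07  0.35  0.59 -0.48]
bar top 771 [244.  90.] [453.7 -89.8] [41.6 13.9] 70.4
disc 389 [258.  90.] [466.  -94.7] [36.2 12.5] 68.7
disc 316 [231.  91.] [440.7 -85.2] [33.4 10.6] 70.1
disc 1084 [496. 187.] [ 662.8 -280.9] [42.8 35.3] 82.4
saddle 4911 [236.  53.] [457.9 -61.1] [117.5  54. ] 81.9
saddle 217 [378. 375.] [ 478.6 -514.9] [52.7 19.8] 6.1
rail 1309 [261. 152.] [ 444.3 -157.6] [75.6 22. ] 82.0
rail 273 [470. 176.] [ 659.8 -273.9] [45.1 25. ] 42.4
```

View pics/w1.png

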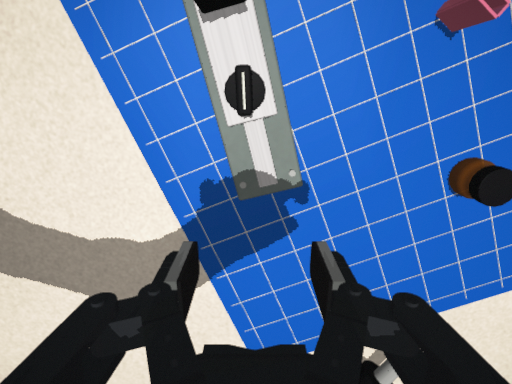

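The close view shows the knob at (244,90) with its bar at 70° and centre (453.6,-90.0), which agrees with the other cameras. Next I go over it, down, and close.

Emit:
servo_tool(rows="2.8 -0.25 2.5 -0.15 50;2.8 -0.25 2.5 -0.15 50;2.8 -0.25 2.5 -0.15 50;2.8 -0.25 3.7 -0.15 50;2.8 -0.25 4.9 -0.15 50;2.8 -0.25 4.9 -0.15 50;2.8 -0.25 4.9 -0.15 50")

```text
time: 2.6
eef_pos: [0.4523, -0.0922, 0.0565]
tcp_rot: [[0.356, 0.934, -0.001], [0.934, -0.356, -0.0], [-0.001, -0.001, -1.0]]
force: [-0.6, 0.4, 0.2]
finger_gap: 0.05
```

Emit:
servo_tool(rows="0.07 0 0 0 0;0.07 0 0 0 0;0.07 0 0 0 0;0.07 0 0 0 0;0.07 0 0 0 0;0.07 0 0 0 0", grip_force=40)

```text
time: 3.2
eef_pos: [0.4522, -0.09, 0.0579]
tcp_rot: [[0.356, 0.934, -0.0], [0.934, -0.356, -0.0], [-0.0, -0.0, -1.0]]
force: [-3.9, 0.6, 7.5]
finger_gap: 0.0133
```

```bash
python3 look.py w2
```

```text
3.2 [ 0.4522 -0.09    0.0579] yaw x 69.13 [-3.9  0.6  7.5] [ 0.17  0.81 -0.12  2.18  0.52  0.17 -0.79]
lamp/det top 12024 [197.  78.] [465.7  -2.5] [30. 44.] 81.9
lamp/det top 372 [232. 286.] [446.5 -84.7] [11.5 26.2] 5.9
lamp/det top 380 [277. 286.] [462.8 -91. ] [26.7 11.9] 41.9
bar top 2182 [254. 269.] [451.7 -88.7] [41.8 25.7] 55.4
cuvtop 797 [256. 249.] [456.5 -83.6] [26.8 31.8] 30.7
disc 788 [254. 228.] [457.1 -81.3] [22.7 39.2] 69.1
saddle 10372 [243. 164.] [459.6 -46.7] [147.3  54. ] 81.9
rail 731 [201.   8.] [471.3  35.5] [ 9.8 24. ] 69.6
rail 347 [269. 324.] [ 435.3 -169.8] [46.1  8.3] 81.8
stand 751 [505.  27.] [628.  -34.6] [ 8.7 40.3] 3.2
```

View pics/w2.png

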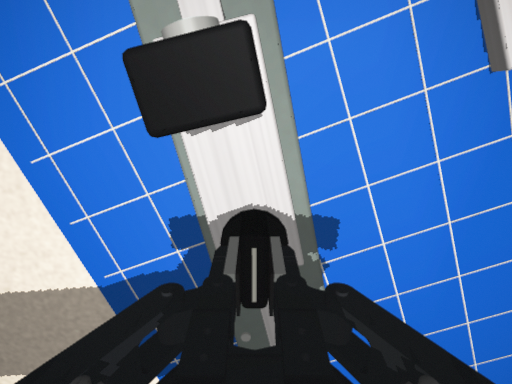

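The bar is gripped: it shows between the fingers at (254,275), gap 13.3 mm. I lift 2 mm because the tips press on the disc, then drag towards the stop.

Emit:
servo_tool(rows="0 0 -0.08 0 0;0.4 -0.09 -0.08 0 0;0.85 -0.19 -0.08 0 0;1.3 -0.3 -0.08 0 0;1.75 -0.4 -0.08 0 0;1.95 -0.44 -0.08 0 0;1.95 -0.44 -0.08 0 0")

```text
time: 3.95
eef_pos: [0.4608, -0.0299, 0.0582]
tcp_rot: [[0.355, 0.935, -0.002], [0.935, -0.355, 0.001], [0.0, -0.002, -1.0]]
force: [-1.9, 1.2, -19.2]
finger_gap: 0.0131
```

```bash
python3 look.py w3
```

```text
3.95 [ 0.4608 -0.0299  0.0582] yaw x 69.19 [ -1.9   1.2 -19.2] [ 0.03  0.81 -0.11  2.18  0.47  0.17 -0.87]
lamp/det top 11932 [197.  78.] [474.3  57.6] [30. 44.] 81.8
lamp/det top 363 [232. 286.] [455.1 -24.6] [11.3 26.6] 5.4
lamp/det top 363 [277. 286.] [471.5 -30.9] [26.6 11.3] 43.2
bar top 2287 [256. 269.] [461.4 -29.4] [40.  31.2] 39.9
cuvtop 683 [251. 248.] [466.  -26.9] [27.3 36.4] 26.4
disc 794 [254. 228.] [465.6 -21. ] [22.7 39.2] 69.7
saddle 10355 [243. 164.] [468.2  13.5] [147.2  54. ] 81.9
stopblk 649 [189.   6.] [479.2  95.6] [ 8.  34.1] 70.6
rail 382 [208.  12.] [479.8  91.8] [ 7.6 33.3] 83.5
rail 338 [269. 324.] [ 443.8 -110.4] [45.3  8.2] 82.1
stand 2250 [500. 102.] [626.9 -18.5] [70.8 17.7] 85.0
```

View pics/w3.png

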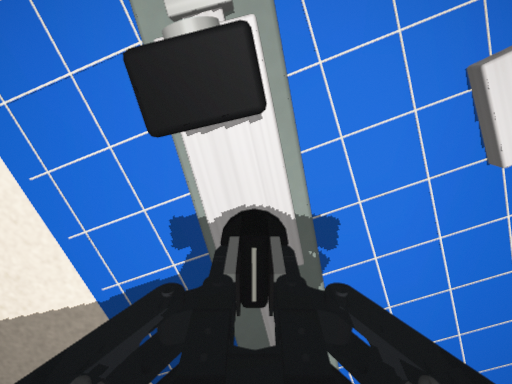

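The carriage came along by 60 mm, and the stop block is now just ahead of the saddle at (190,8). I creep to the stop.

Emit:
servo_tool(rows="0.07 -0.02 0.05 0 0;0.13 -0.03 0.05 0 0;0.2 -0.045 0.05 0 0;0.2 -0.045 0.05 0 0")

```text
time: 4.4
eef_pos: [0.4615, -0.0256, 0.058]
tcp_rot: [[0.357, 0.934, -0.001], [0.934, -0.357, -0.002], [-0.002, -0.001, -1.0]]
force: [-5.2, -1.1, 1.1]
finger_gap: 0.0129
```

Emit:
servo_tool(rows="0.05 -0.01 0 0 0;0.1 -0.02 0 0 0;0.1 -0.02 0 0 0")

```text
time: 4.7
eef_pos: [0.4619, -0.0226, 0.058]
tcp_rot: [[0.357, 0.934, -0.001], [0.934, -0.357, -0.002], [-0.002, -0.001, -1.0]]
force: [-5.5, -2.8, 1.4]
finger_gap: 0.0134
```

Emit:
servo_tool(rows="0.05 -0.01 0 0 0;0.1 -0.02 0 0 0;0.1 -0.02 0 0 0")

```text
time: 5.0
eef_pos: [0.4621, -0.0212, 0.058]
tcp_rot: [[0.359, 0.933, -0.002], [0.933, -0.359, -0.004], [-0.004, -0.001, -1.0]]
force: [-5.3, -5.3, 2.4]
finger_gap: 0.0135
```

Emit:
servo_tool(rows="0.05 -0.01 0 0 0;0.1 -0.02 0 0 0;0.1 -0.02 0 0 0")

```text
time: 5.3
eef_pos: [0.4621, -0.0211, 0.058]
tcp_rot: [[0.362, 0.932, -0.004], [0.932, -0.362, -0.008], [-0.008, -0.001, -1.0]]
force: [-3.9, -10.8, 1.3]
finger_gap: 0.0131
```

It is at the stop: no more travel and the push force is rising. Now I turn clockwise while keeping a light push.

Emit:
servo_tool(rows="0 0 0 0.8 0;0 0 0 1.6 0;0 0 0 2.4 0;0 0 0 3.2 0;0 0 0 4 0;0 0 0 4.8 0;0 0 0 5.6 0;0 0 0 6.4 0;0 0 0 7.2 0;0 0 0 8 0")

```text
time: 6.3
eef_pos: [0.4622, -0.0213, 0.058]
tcp_rot: [[0.997, 0.078, -0.002], [0.078, -0.997, -0.006], [-0.003, 0.006, -1.0]]
force: [-5.0, -13.2, 0.8]
finger_gap: 0.0132
```

Emit:
servo_tool(rows="0 0 0 0.4 0;0 0 0 0.8 0;0 0 0 0.8 0;0 0 0 0.8 0")

```text
time: 6.7
eef_pos: [0.4622, -0.0213, 0.058]
tcp_rot: [[1.0, -0.029, -0.002], [-0.029, -1.0, -0.006], [-0.002, 0.006, -1.0]]
force: [-6.0, -12.7, 2.1]
finger_gap: 0.0135
```

```bash
python3 look.py w4; python3 -c "
from h import *
print(robot.observe()['ft_torque'])"
```

```text
6.7 [ 0.4622 -0.0213  0.058 ] yaw x -1.65 [ -6.  -12.7   2.1] [-0.08  0.82  0.04  2.18 -0.14  0.15 -1.52]
lamp/det top 6643 [ 46. 273.] [475.9  65.6] [30.8 44.7] 81.8
lamp/det top 364 [232. 286.] [466.9 -13. ] [26.  11.8] 25.5
lamp/det top 354 [277. 286.] [466.1 -30.3] [11.4 26.1] 61.9
bar top 932 [ 84. 240.] [480.6  54.9] [50.7 24. ] 24.8
bar top 2178 [255. 269.] [464.2 -19.6] [25.6 41.6] 76.1
cuvtop 902 [ 89. 235.] [480.4  55.1] [51.  23.8] 24.8
cuvtop 829 [253. 252.] [467.2 -18.8] [29.5 37.2] 44.8
disc 523 [114. 214.] [481.   54.9] [50.4 23.2] 25.5
disc 774 [255. 229.] [473.4 -22.5] [39.1 22.1] 87.5
saddle 10381 [190. 215.] [469.4  21.3] [148.1  54.8] 81.8
stopblk 514 [185. 182.] [496.1  17.8] [146.3   1.2] 82.0
stopblk 317 [ 51. 192.] [490.7 101.3] [12.  14.9] 83.4
rail 693 [188. 179.] [495.9  17. ] [144.8   1.1] 81.8
rail 1309 [ 20. 199.] [484.5 126.9] [31.1 22.6] 81.4
rail 6139 [404. 239.] [ 448.6 -125.2] [143.3  23. ] 82.0
stand 287 [434. 223.] [ 456.3 -148.6] [97.3  1.2] 81.7
[-2.88687095  1.24119034  0.19931832]
```

View pics/w4.png

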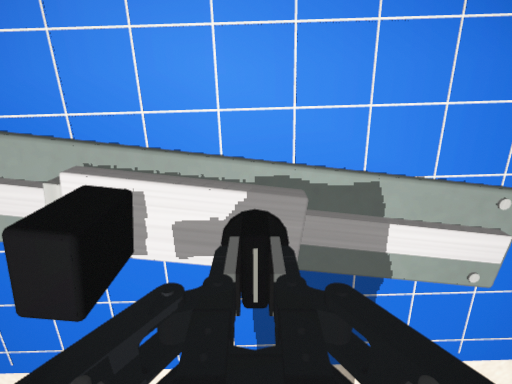

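Locked: yaw is −1.65°, so the knob is at about 1.45 rad, and the saddle sits against the stop block. I ease the push, open, and rise.

Emit:
servo_tool(rows="-0.01 0.1 0 -0.05 0;-0.01 0.1 0 -0.05 0;-0.01 0.1 0 -0.05 40;-0.01 0.1 0 -0.05 40;-0.01 0.1 0 -0.05 40;-0.01 0.1 -1 -0.05 40;-0.01 0.1 -2.5 -0.05 40;-0.01 0.1 -4 -0.05 40;-0.01 0.1 -5 -0.05 60")

```text
time: 7.65
eef_pos: [0.4652, -0.0181, 0.2103]
tcp_rot: [[1.0, -0.015, 0.005], [-0.015, -1.0, 0.001], [0.005, -0.001, -1.0]]
force: [0.5, 0.4, -0.3]
finger_gap: 0.0532
```

```bash
python3 look.py w5
```

```text
7.65 [ 0.4652 -0.0181  0.2103] yaw x -0.84 [ 0.5  0.4 -0.3] [-0.13  0.52  0.11  2.07 -0.1   0.55 -1.53]
lamp/det top 2370 [ 22. 161.] [494.2 190.7] [42.1 49.6] 81.2
lamp/det top 1472 [163. 178.] [476.3  65.7] [30.2 43.9] 81.9
bar top 304 [ 54. 156.] [495.7 172.5] [53.6 19.5] 13.8
bar top 519 [258. 185.] [463.9 -22.7] [13.  40.2] 89.0
cuvtop 214 [ 57. 149.] [502.9 170.7] [44.9 15.6] 26.6
disc 290 [247. 176.] [467.  -11.7] [16.6 40.1] 75.4
disc 245 [270. 176.] [465.  -35.9] [36.5 11.8] 3.4
saddle 3564 [226. 166.] [469.9  21.1] [147.4  54.1] 81.9
rail 1074 [113. 153.] [487.  141.8] [63.7 22.5] 81.7
rail 2202 [344. 182.] [ 449.  -124.6] [143.9  22.5] 81.9
stand 1055 [251.   8.] [629.7 -20. ] [69.8 17.1] 89.5
```

View pics/w5.png

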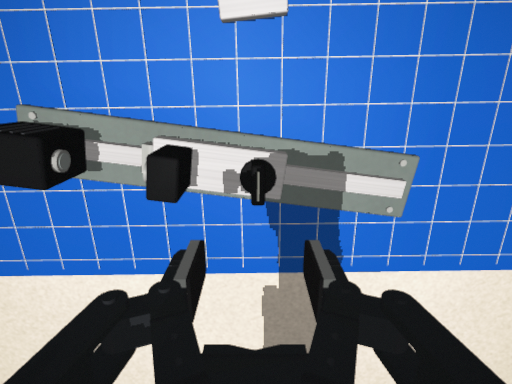

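The knob at (258,180) has its bar across the rail, and the carriage is unmoved (detector (476,66)). On to the cuvette.

Emit:
servo_tool(rows="6.3 2.6 0 -11.1 60;6.3 2.6 0 -11.1 60;6.3 2.6 0 -11.1 60;6.3 2.6 0 -11.1 60;6.3 2.6 0 -11.1 60;6.3 2.6 0 -11.1 60;6.3 2.6 0 -11.1 60;6.3 2.6 0 -11.1 60;6.3 2.6 0 -11.1 60;6.3 2.6 0 -11.1 60")

```text
time: 8.7
eef_pos: [0.6519, -0.099, 0.2071]
tcp_rot: [[0.079, 0.997, 0.001], [0.997, -0.079, 0.0], [0.001, 0.001, -1.0]]
force: [0.4, 0.2, 0.0]
finger_gap: 0.0596
```

```bash
python3 look.py w6
```

```text
8.7 [ 0.6519 -0.099   0.2071] yaw x 85.45 [0.4 0.2 0. ] [ 0.26  0.77 -0.34  1.47  0.29  0.94 -0.24]
lamp/det top 680 [17. 10.] [484.   56.1] [13.9 26.9] 86.4
bar top 675 [ 37. 116.] [464.  -21.8] [13.6 41.6] 89.5
cuvtop 252 [249.  96.] [655.3 -20.2] [28. 16.] 89.8
disc 705 [ 59. 113.] [465.7 -22.1] [38.9 39. ] 0.1
disc 753 [276. 312.] [ 667.2 -281.6] [42.7 41.7] 85.8
saddle 4761 [65. 74.] [469.2  14.7] [133.7  54.7] 82.0
stopblk 285 [89. 69.] [495.5  14.2] [129.8   2.5] 81.9
rail 422 [92. 68.] [495.7  12.9] [135.2   2.3] 81.9
rail 2129 [ 85. 197.] [ 449.2 -124. ] [142.5  23.1] 82.0
stand 2933 [249.  91.] [654.3 -17.3] [59.6 69.4] 5.2
stand 201 [ 97. 197.] [ 459.7 -126. ] [138.5   1.8] 82.0
```

View pics/w6.png

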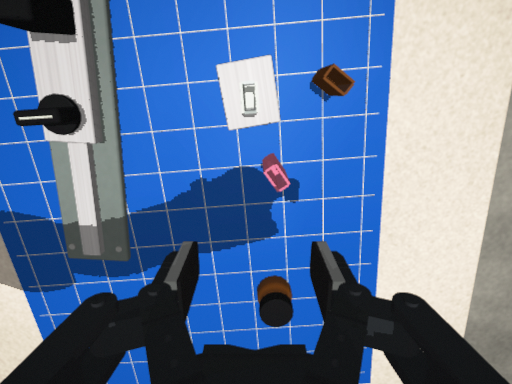

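The cuvette (249,98) stands upright on its stand at (655,-20.5) with its yaw at about 89°. The pink block (277,172) and the brown one (332,80) stay clear of the fingers. I go down on it.

Emit:
servo_tool(rows="2.61 -0.11 0.5 -0.43 55;2.61 -0.11 0.5 -0.43 55;2.61 -0.11 2 -0.43 55;2.61 -0.11 3.2 -0.43 55;2.61 -0.11 4.4 -0.43 55;2.61 -0.11 5.4 -0.43 55;2.61 -0.11 5.4 -0.43 55;2.61 -0.11 5.4 -0.43 55")

```text
time: 9.55
eef_pos: [0.6553, -0.0208, 0.0455]
tcp_rot: [[0.027, 1.0, 0.0], [1.0, -0.027, 0.0], [0.0, 0.0, -1.0]]
force: [0.6, -0.9, 0.6]
finger_gap: 0.055
```

```bash
python3 look.py w7
```

```text
9.55 [ 0.6553 -0.0208  0.0455] yaw x 88.44 [ 0.6 -0.9  0.6] [ 0.1   0.98 -0.27  1.58  0.38  0.64 -0.39]
lamp/det top 966 [143. 297.] [613.6 -10. ] [ 8.6 33.2] 88.9
lamp/det top 965 [366. 297.] [699.8 -12.2] [ 8.6 32.7] 88.6
bar top 330 [183. 281.] [627.7 -18.3] [14.1 22.7] 36.2
bar top 332 [326. 280.] [685.8 -19.7] [22.7 13.7] 50.4
cuvtop 954 [251. 280.] [654.8 -20.3] [29.4 16. ] 89.3
cuvtop 261 [190. 275.] [625.9 -20.1] [22.9  6.9] 88.8
cuvtop 270 [319. 275.] [684.4 -21. ] [23.8  6.5] 72.3
disc 226 [393. 221.] [728.3  -2.8] [15.8  3. ] 50.5
saddle 214 [281. 336.] [674.3 -90.8] [11.2 21.1] 81.6
rail 217 [284. 325.] [679.5 -95.1] [14.  30.1] 62.7
stand 6902 [250. 211.] [653.9 -17.2] [59.6 69.9] 5.1
```

View pics/w7.png

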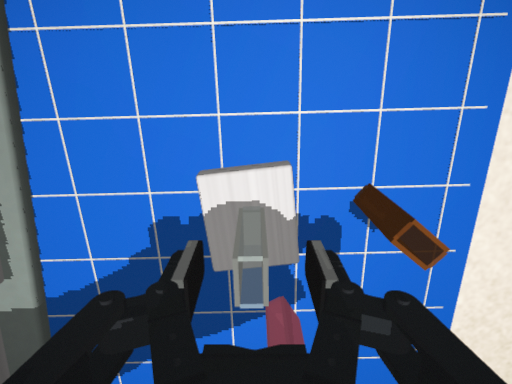

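The jaws straddle the cuvette (251,280), centred to within 0.5 mm and facing the frosted sides. Closing.

Emit:
servo_tool(rows="0 0 0 -0.05 10;0 0 0 -0.05 10;0 0 0 -0.05 10;0 0 0 -0.05 10;0 0 0 -0.05 10;0 0 0 -0.05 10;0 0 0 -0.05 10", grip_force=30)

```text
time: 10.3
eef_pos: [0.6558, -0.0212, 0.0465]
tcp_rot: [[0.02, 1.0, 0.002], [1.0, -0.02, -0.0], [-0.0, 0.002, -1.0]]
force: [-0.1, 0.4, 6.3]
finger_gap: 0.0155
```

Emit:
servo_tool(rows="0 0 -0.5 0 0;0 0 -1.5 0 0;0 0 -2.7 0 0;0 0 -3.9 0 0;0 0 -4.5 0 0;0 0 -4.5 0 0")

```text
time: 10.9
eef_pos: [0.6571, -0.0209, 0.1843]
tcp_rot: [[0.02, 1.0, 0.007], [1.0, -0.02, 0.0], [0.001, 0.007, -1.0]]
force: [0.8, -0.2, 0.0]
finger_gap: 0.0153
```

```bash
python3 look.py w8
```

```text
10.9 [ 0.6571 -0.0209  0.1843] yaw x 88.88 [ 0.8 -0.2  0. ] [ 0.14  0.8  -0.34  1.51  0.31  0.88 -0.32]
lamp/det top 1540 [18. 92.] [483.8  65.1] [30.  30.4] 81.3
bar top 612 [ 36. 195.] [464.2 -21.2] [12.5 41.3] 89.0
cuvtop 204 [52. 93.] [496.4  63.4] [30.1  5.2] 83.7
cuvtop 264 [ 43. 190.] [465.3 -16.7] [12.9 42.7] 74.2
disc 530 [ 58. 179.] [467.2 -20.5] [35.5 39.5] 17.1
saddle 4993 [ 65. 132.] [470.1  21.8] [147.8  55.3] 82.0
stopblk 564 [57. 50.] [481.6 101.9] [13.9 34.8] 81.8
stopblk 318 [ 91. 133.] [496.5  18.3] [147.2   2.7] 82.2
rail 1070 [59. 21.] [485.  126.8] [35.6 23.5] 83.2
rail 437 [ 94. 132.] [496.3  18.4] [146.5   2.4] 82.1
rail 1948 [ 78. 258.] [ 449.2 -125.5] [140.4  22.9] 82.1
stand 3162 [249. 167.] [654.3 -17.1] [59.6 69.6] 5.4
```

View pics/w8.png

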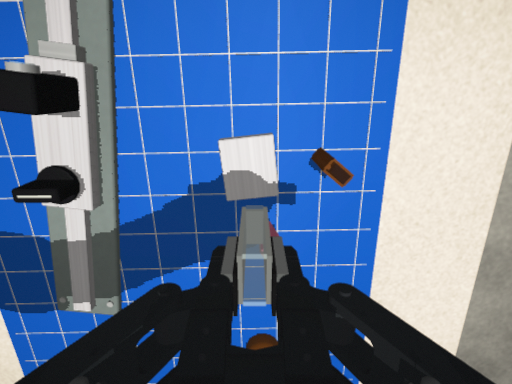

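Run:
```python
from h import *
z=np.load('w8.npz'); P=pts(z['d'],z['K'],z['W']); 
m=np.zeros(P.shape[:2],bool); m[200:308,240:270]=1
for z0 in np.arange(.14,.225,.005):
    k=m&(P[...,2]>=z0)&(P[...,2]<z0+.005)
    if k.sum()>5:
        q=P[k]; print(round(z0,3),k.sum(),q.min(0).round(4),q.max(0).round(4),np.median(q[:,2]).round(4))
z=z['rgb']; save('c8.png',cv2.resize(z[190:320,190:320],(600,600),interpolation=cv2.INTER_CUBIC))
```

```text
0.15 42 [ 0.6511 -0.008   0.1516] [ 0.667  -0.0058  0.1549] 0.1536
0.155 77 [ 0.6512 -0.0078  0.155 ] [ 0.6669 -0.0056  0.1599] 0.1575
0.16 80 [ 0.6514 -0.0078  0.1602] [ 0.6666 -0.0052  0.165 ] 0.1628
0.165 96 [ 0.651  -0.0076  0.1651] [ 0.6668 -0.0054  0.1699] 0.1677
0.17 96 [ 0.6511 -0.0328  0.17  ] [ 0.6667 -0.0056  0.175 ] 0.1724
0.175 196 [ 0.6508 -0.0325  0.175 ] [ 0.6664 -0.0055  0.18  ] 0.1773
0.18 221 [ 0.6509 -0.0324  0.18  ] [ 0.6667 -0.0056  0.185 ] 0.1825
0.185 231 [ 0.6511 -0.0326  0.185 ] [ 0.6665 -0.0056  0.1899] 0.1876
0.19 260 [ 0.6513 -0.0332  0.19  ] [ 0.6661 -0.0053  0.195 ] 0.1925
0.195 291 [ 0.6514 -0.0327  0.1951] [ 0.6659 -0.0053  0.2   ] 0.1975
0.2 302 [ 0.6516 -0.0326  0.2   ] [ 0.6656 -0.0053  0.205 ] 0.2026
0.205 349 [ 0.6518 -0.0327  0.205 ] [ 0.6653 -0.0052  0.21  ] 0.2074
0.21 691 [ 0.6512 -0.0346  0.21  ] [ 0.665  -0.0053  0.2136] 0.212
```

View pics/c8.png

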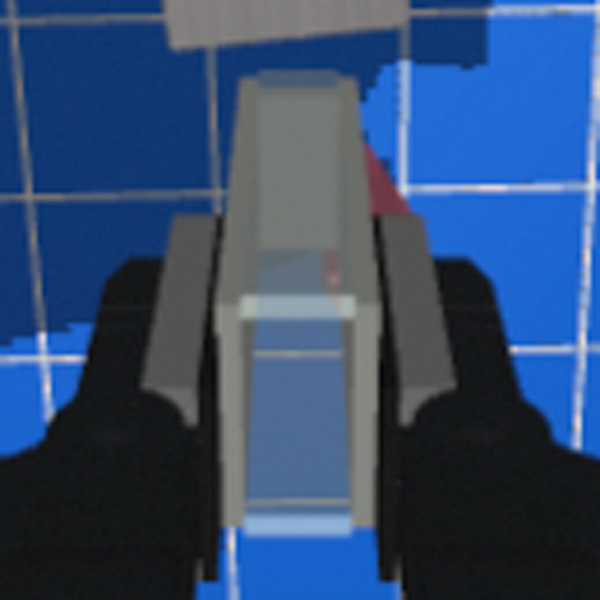

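The cuvette is held upright: frosted faces in the pads, underside at 152, top at 212.5, so its window centre is within 0.5 mm of TCP height. Moving at height over the beam middle at (483.5,126.3).

Emit:
servo_tool(rows="0.8 -1 0 0.87 0;1.6 -2 0 0.87 0;2.4 -3 0 0.87 0;3.2 -4 0 0.87 0;4 -5 0 0.87 0;4.6 -5.7 0 0.87 0;4.79 -5.88 0 0.87 0;4.79 -5.88 0 0.87 0;4.79 -5.88 0 0.87 0")

```text
time: 11.85
eef_pos: [0.4822, 0.1247, 0.1797]
tcp_rot: [[0.142, 0.99, 0.0], [0.99, -0.142, -0.001], [-0.001, 0.0, -1.0]]
force: [-0.8, -0.3, -0.5]
finger_gap: 0.0154
```

```bash
python3 look.py w9
```

```text
11.85 [0.4822 0.1247 0.1797] yaw x 81.86 [-0.8 -0.3 -0.5] [-0.18  0.61 -0.26  1.99  0.28  0.57 -0.78]
lamp/det top 6583 [255.  89.] [495.7 205.7] [69.3 49.7] 81.9
bar top 407 [255. 325.] [463.5 -20.8] [14.2 41. ] 89.6
cuvtop 245 [255. 320.] [464.6 -17.2] [13.2 42.3] 77.0
saddle 225 [235. 214.] [454.1  83.2] [38. 15.] 60.2
saddle 242 [274. 214.] [501.5  76.3] [15.5 38.3] 13.3
stopblk 428 [255. 197.] [485.3 101.4] [15.8 45.9] 79.9
rail 950 [255. 168.] [484.8 132.2] [48.  33.2] 82.6
rail 301 [255. 339.] [453.2 -95.6] [31.4 21.1] 82.4
stand 2359 [409. 264.] [653.9 -16.7] [59.7 70.3] 5.1
```

View pics/w9.png

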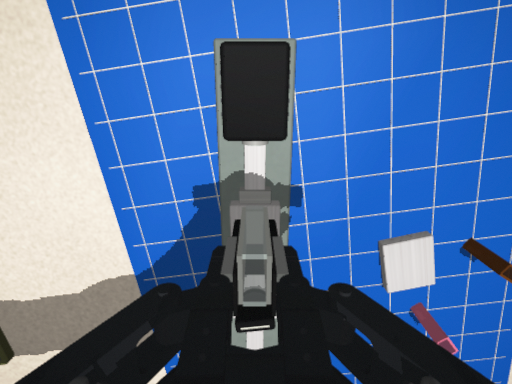

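It is centred over the rail (everything lines up at column 255), within 1 mm of target. Descending 105 mm gently.

Emit:
servo_tool(rows="0.05 0.03 0.4 0 0;0.05 0.03 0.9 0 0;0.05 0.03 1.4 0 0;0.05 0.03 1.9 0 0;0.05 0.03 2.4 0 0;0.05 0.03 2.9 0 0;0.05 0.03 3.3 0 0;0.05 0.03 3.5 0 0;0.05 0.03 3.5 0 0;0.05 0.03 3.5 0 0")

```text
time: 12.9
eef_pos: [0.4828, 0.1272, 0.0753]
tcp_rot: [[0.14, 0.99, 0.0], [0.99, -0.14, 0.0], [0.0, 0.0, -1.0]]
force: [-0.6, -0.6, -0.4]
finger_gap: 0.0155
```

```bash
python3 look.py w10
python3 - <<'E'
from h import *
for n in ['scene','side']:
    rgb,d,K,W=cam(n); c=(80,240,140,340) if n=='scene' else (130,280,150,290)
    save(n+'F.png',cv2.resize(rgb[c[0]:c[1],c[2]:c[3]],(720,int(720*(c[1]-c[0])/(c[3]-c[2]))),interpolation=cv2.INTER_CUBIC))
z=np.load('w10.npz'); P=pts(z['d'],z['K'],z['W']); m=np.zeros(P.shape[:2],bool); m[190:308,238:272]=1
for z0 in (.06,.07,.08,.09,.095,.1):
    q=P[m&(P[...,2]>=z0)&(P[...,2]<z0+.01)]
    if len(q)>5: r=cv2.minAreaRect((q[:,:2]*1000).astype(np.float32)); print(z0,len(q),np.round(r[0],1),np.round(r[1],1),q[:,2].max().round(4))
E
```

```text
12.9 [0.4828 0.1272 0.0753] yaw x 81.93 [-0.6 -0.6 -0.4] [-0.26  0.8  -0.15  2.06  0.37  0.3  -0.86]
lamp/det top 22043 [255.  89.] [495.5 205.9] [69.  49.7] 81.9
lamp/det top 660 [255. 254.] [485.6 137.8] [ 9.9 42.9] 81.6
lamp/det top 238 [253. 290.] [479.6 122.1] [ 9.3 19.3] 27.7
bar top 478 [255. 319.] [478.2  84.8] [ 9.5 26.8] 81.3
cuvtop 258 [254. 310.] [478.6  87.7] [ 3.6 19.9] 80.6
rail 595 [255. 198.] [485.6 132.9] [29.1 21.7] 80.7
stand 3764 [471. 329.] [653.9 -16.8] [60.3 71.4] 4.8
0.06 290 [481.3 111.6] [62.4 21.3] 0.07
0.07 521 [482.  114.5] [56.8 20. ] 0.08
0.08 578 [484.9 129. ] [27.4 17.2] 0.09
0.09 688 [484.  129.2] [27.3 16. ] 0.1
0.095 1333 [484.2 128.2] [29.5 15.6] 0.105
0.1 951 [484.2 128.2] [29.5 15.6] 0.105
```

View pics/w10.png

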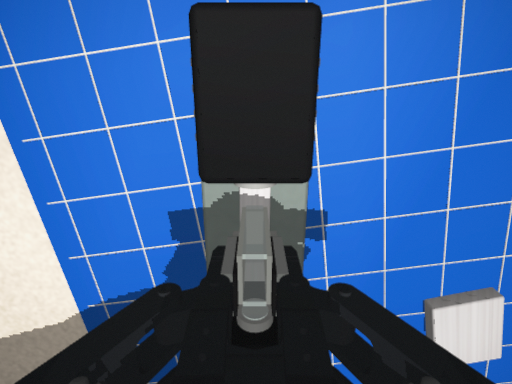

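View pics/sceneF.png

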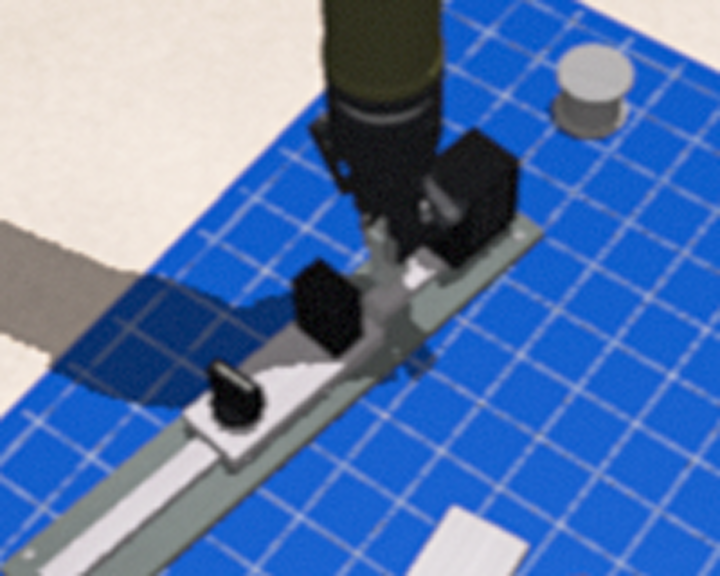

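View pics/sideF.png

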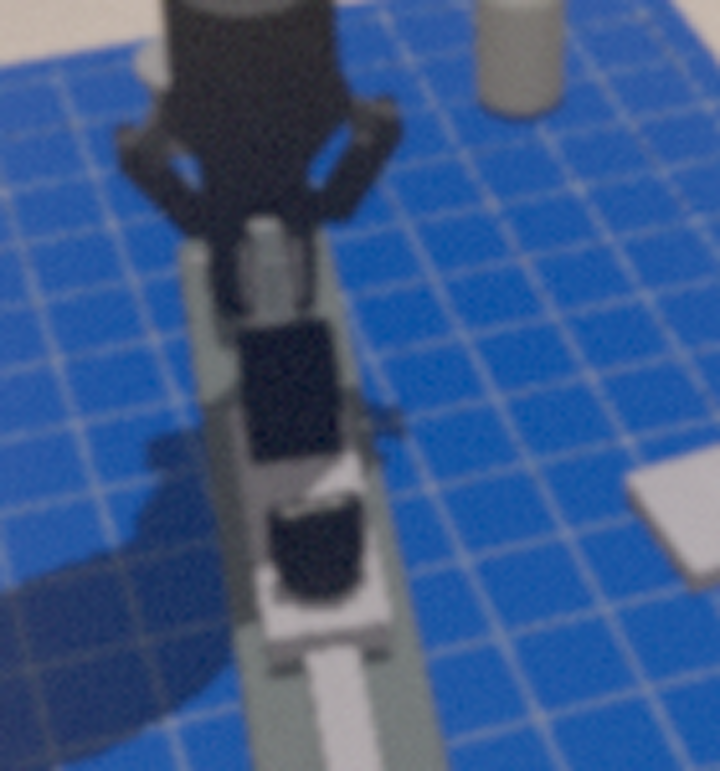

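The cuvette top centre is within 0.5 mm of the lamp axis across the beam and about 2 mm from the middle along it, and its yaw matches to 0.1°. Forces are near zero, the knob is locked and the carriage is at the stop. I hold for a moment, then hand in.

Emit:
servo_tool(rows="0 0 0 0 0;0 0 0 0 0;0 0 0 0 0;0 0 0 0 0;0 0 0 0 0")

```text
time: 13.55
eef_pos: [0.4825, 0.1272, 0.0752]
tcp_rot: [[0.14, 0.99, 0.0], [0.99, -0.14, -0.0], [-0.0, 0.0, -1.0]]
force: [0.3, -0.5, -1.3]
finger_gap: 0.0154
```

```bash
python3 -c "
from workcell import robot
print(robot.observe()['force'],robot.sign_off())"
```

```text
the job is handed in; nothing more can be done
[ 0.28240036 -0.53190239 -1.30035944] None
```

I handed the job in at about 13.6 s, with the arm still holding the cuvette upright in the light path. The sign-off gives no verdict.

- **Carriage and knob:** I dragged the carriage about 69 mm by its knob until it met the stop. I then turned the knob clockwise to about 1.45 rad, its end stop. After I let go, the wrist camera showed the carriage unmoved. The final scene picture still shows it by the stop with the bar across the rail.
- **Cuvette:** I gripped it by its frosted faces at 30 N (gap 15.4 mm, fingers off the windows in the close view) and carried it over at height.
- **Last checks:**

| Check | Result | Limit |
|---|---|---|
| Off the beam axis (across) | about 0.3 mm | 5 mm |
| Along the beam from its middle | about 2 mm | 15 mm |
| Window centre height | about 75–77 mm | 75 ± 12 mm |
| Angle to the beam (gripper yaw) | about 0.1° | 0.17 rad (9.7°) |
| Wrist force | 1.4 N or less | – |

- **Disagreement:** the gripper and the wrist camera disagreed by about 1 mm on where the beam axis lies across the rail, so I aimed between the two.
- **Not touched:** the spray bottle, spool, jar and both look-alikes. I did not re-measure them at the end.

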